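# Fetch the tub from behind the snack jars and weigh it

### The job

A customer wants the low tub with the red lid, which stands at the back of the wooden display tray, hemmed in by three tall jars. Move the three jars out of the way onto the empty metal side tray, all three standing there while the tub is still in its place; then set the tub upright on the middle of the scale's pan, and after that put every jar back upright on the very spot in the display tray where it stood before. Set things down rather than dropping them, knock nothing over, and leave the two small jars and the scoop on the counter where they are.

Things in the scene. Friction and masses are not known exactly. Their poses are not given: they have to be found in the camera images.
- tub_center (a point): (All sizes in mm.) The wanted thing: low round white tub with a red lid, 56 high, body 51 to 55 in diameter, lid 56 in diameter and 14 high (42 to 56 above its foot), about 0.18 kg. It stands in one of the two back cells (far from the robot) of the display tray. This point is on its axis half-way up (28 above the foot); z points up. The tall jars beside it leave gaps of only about 10 mm and stand 70 mm higher.
- jar_blue_center (a point): Tall round snack jar of clear plastic filled with dark brown snacks and a ribbed blue screw lid. Overall 126 mm high: straight body 60 in diameter up to 78, shoulder narrowing to a neck 33 in diameter from 92 to 104, solid lid 40 in diameter and 22 high on top (104 to 126 above its foot); best taken by the lid. About 0.24 kg. This point is on its axis, half-way up (63 above the foot, 63 below the lid's top); z points up along the jar.
- jar_yellow_center (a point): Tall round snack jar of clear plastic filled with reddish snacks and a ribbed yellow screw lid. Overall 126 mm high: straight body 60 in diameter up to 78, shoulder narrowing to a neck 33 in diameter from 92 to 104, solid lid 40 in diameter and 22 high on top (104 to 126 above its foot); best taken by the lid. About 0.24 kg. This point is on its axis, half-way up (63 above the foot, 63 below the lid's top); z points up along the jar.
- jar_green_center (a point): Tall round snack jar of clear plastic filled with tan snacks and a ribbed green screw lid. Overall 126 mm high: straight body 60 in diameter up to 78, shoulder narrowing to a neck 33 in diameter from 92 to 104, solid lid 40 in diameter and 22 high on top (104 to 126 above its foot); best taken by the lid. About 0.24 kg. This point is on its axis, half-way up (63 above the foot, 63 below the lid's top); z points up along the jar.
- display: Dark wooden square display tray, fixed, 152 x 152 mm outside, walls 4 thick and 16 high, no dividers; its floor is 4 above the counter. Origin: centre of its underside; x and y run along its sides, x away from the robot (turned up to 0.3 rad). At the start the tub and the three jars stand two by two in it, at about (+-34, +-34) mm in its frame, so that neighbours are 68 apart between axes; the tub is at x = +34.
- sidetray: Empty shallow aluminium tray, fixed, on one side of the display tray (left or right, the scale is on the other): the side area for the jars. 270 mm long (its x, roughly away from the robot) x 140 wide (its y), rim 3 thick and 10 high, floor 3 above the counter. Origin: centre of its underside. The three jars fit in one row along its length, 80 apart.
- scale_pan (a point): Counter scale, fixed: white housing 215 x 180 mm, flat steel pan 150 (x) x 160 (y), nothing rising above the pan. This point is the middle of the pan's upper face, 62 above the counter; z points up, x roughly away from the robot. The pan does not move under load.
- honey: Bystander: small amber glass jar with a steel lid, 54 mm in diameter, 69 high, on the counter beyond the display tray. Origin: centre of its underside. Leave alone.
- paste: Bystander: small reddish jar with a black lid, 60 mm in diameter, 58 high, on the counter beyond the display tray. Origin: centre of its underside. Leave alone.
- scoop: Bystander: aluminium scoop with a black handle lying flat on the counter between the robot and the display tray, along its own y; sizes in mm: blade 50 wide and 85 long to its +y, handle 85 long to its -y, up to 28 high. Origin: on its underside where the handle meets the blade. Leave alone.
Not all that is in view belongs to the job. There is more than one size of the part that bears tub_center; the job needs the smallest.

How it is judged:
By the outcome, as a careful person would: the job done as asked, in the order asked, and still so for the second after the job is handed in, with the robot touching nothing.
It also fails if it takes over 144 s, if anything falls off the work surface, if the arm or the gripper's body presses on something with over 40 N, if the wrist force passes 120 N, or if a joint passes its speed limit or range.

### The arm

A 7-joint arm with a two-finger parallel gripper is mounted at the origin on the work surface. World frame = base frame: x ahead of the robot, y to its left, z up, the work surface at z = 0. Lengths are in mm, angles in rad, forces in N, time in s.
With the tool pointing down it reaches from about 400 to 750 mm from the base axis. Payload 19.5 kg.
Tool frame: the origin (TCP) lies at the very end of the fingers, on their centre line; the grasp point (between the pads) lies robot.tcp_to_grasp behind it (robot.tcp_to_grasp is the distance from the TCP to the grasp point, in mm); x points along the fingers, z is the direction in which the jaws open and shut, and the axes are right-handed (so a half turn about x gives the same grasp; the last joint's range is limited). The gripper opens to 85 mm and grips with 20 to 120 N. Pads are 22 mm wide; open, the fingers measure 114 mm over their backs; the gripper's body (76 mm by 85 mm) begins 54 mm behind the grasp point. The pads swing forward as they close: fully open they stand 13 mm farther back than shut.
Start: joints at [-1.212, 0.707, -0.028, 1.485, 0.022, 0.951, -0.075], TCP at [224.324, 529.409, 231.268] pointing down, gripper open.
Joint ranges: [-2.71, 2.71], [-0.32, 2.16], [-1.57, 1.52], [0, 2.45], [-1.46, 4.6], [0, 2.02], [-2.83, 2.83]. Speed limits (rad/s): [1.89, 1.89, 2.57, 2.57, 3.01, 3.01, 3.01].

### API

Orientations are given as a unit quaternion [x, y, z, w].
In Python, from cell import robot gives the robot as it stands.
- The arm moves only by the tool step_arm, never from a script. Its argument "rows" is a list of rows, each a list of 3 entries, a list of its own where there are three numbers: the opening, from 0 (shut) to 1 (fully open), then the shift along the tool's x, y, z in m, then the turn about the tool's x in degrees. In form: [[gripper, [tx, ty, tz], roll], ...]. A call has 1 to 8 rows; each row shifts and turns the commanded pose from where the row before left it, along the tool's axes as they then stand; what a row does not reach is not made up. A row lasts 1/8 s, in which the tool goes at most 62.5 mm and 10.7 degrees, less where a joint would pass 70% of its speed; a pose out of reach is approached as far as the arm can. A call is refused whole if a number of a shift passes 0.0625 or a number of a turn 10.7, either way. A call with a gripper value outside its range is refused whole. The fingers move at their own pace and stop on an object; "squeeze" is the grip in N (left out, the last holds). Time passes only in rows, so rows that do not move let the fingers close. It gives the time, the measured TCP pose, the force and the opening at its end, in the units of the state.
- robot.read_state(): the state, without advancing time (a new reading comes with each control period).
- robot.capture(name): name is "scene" or "side" or "wrist"; returns (picture, depth): 400x640x3 uint8, blue, green, red; 400x640 float32, mm along the optical axis (not along the pixel's ray), 0 where there is no reading.
- robot.get_calibration(name): a dict with "fx", "fy", "cx", "cy" (pixels), "world_from_camera" (4x4, takes a point from camera to world coordinates); the wrist camera has in their place "T_tool_cam" (4x4, takes a point from camera to tool coordinates, whose origin is the TCP and whose axes are the tool frame's). Camera axes: x right, y up, looking along -z (the intrinsics and any distortion apply to the point x, -y, -z); pixel columns grow to the right and rows downward; lengths in mm; the calibration is good to about 2 mm. A picture is of the moment at which its call begins: read the wrist's pose just before it. get_calibration takes no time and is no camera call.
- robot.close_job(): hands the job in, once; it reports no verdict.
Trained networks look in the newest picture that a camera, given by its name, has taken for a name from the list of things; names that differ only in an ending like _2 or _b are one class to them, and where a whole thing is asked for, a point or a joint stands for the part that bears it (a point fixed in the world has none). Each returns a list of dicts, best first, with "p" (0 to 1); they miss things now and then, are a little off and sometimes report something else, mostly with a low value. They report only what shows in the picture. A call takes as long as a camera call. They do not tell look-alikes from the thing itself.
- robot.look_for(camera, target): "rect" ([centre column, centre row, width, height] in pixels, round what is visible of it).
- robot.spot_point(camera, target): "position" ([column, row] in pixels: a listed point, or the origin of a listed thing).
The state is a dict: "t": time; "qpos": joint angles; "qvel": joint speeds; "joint_torque": joint torques, N m; "tcp_pos": TCP position; "eef_rot": TCP orientation; "ft_force": force on the tool from outside, world axes, zero at the start; "moment": the same for the moment, N m; "grip_width": finger opening in mm.
Only numpy, scipy, OpenCV 4.12 (cv2) and the standard library are available. Lean on these libraries where they do the work, as an engineer would, in place of code of your own. Each camera call takes 0.05 s, during which the arm holds its last target.

## Working session

There is one attempt and no reset: what is moved stays moved. The work goes in short steps, Python scripts to look and compute and a tool call to move; the robot and the scene stay as the last step left them, time stands still between calls to the robot, and variables do not carry over. Pictures are saved under pics/ and viewed, and the job is handed in when it is done.

Besides the shell and the picture viewer there is one more tool, called after "Request:" as name(argument=value, ...) on one line, values as JSON. step_arm: Moves the arm, as the interface text tells. Its arguments: {"type":"object","properties":{"rows":{"type":"array","items":{"type":"array"}},"squeeze":{"type":"number"}},"required":["rows"]}

```bash
ls; mkdir -p pics
python3 - <<'E'
from cell import robot
import cv2, numpy as np
np.set_printoptions(precision=3,suppress=True)
s=robot.read_state()
for k in s: print(k,np.array(s[k]))
print(robot.tcp_to_grasp)
for n in ["scene","side","wrist"]:
    im,d=robot.capture(n); cv2.imwrite(f"pics/{n}0.png",im); np.save(f"pics/{n}0.npy",d)
    c=robot.get_calibration(n); print(n,{k:np.array(v) for k,v in c.items()})
print(robot.read_state()['t'])
E
```

```text
pics
t 0.0
qpos [-1.212  0.707 -0.028  1.485  0.022  0.951 -0.076]
qvel [-0.001  0.    -0.002  0.     0.001  0.001  0.001]
joint_torque [ -0.    -88.321   1.235 -23.617   0.017   0.006  -0.   ]
tcp_pos [224.225 529.192 230.844]
eef_rot [-0.391  0.59   0.39   0.589]
ft_force [0.268 0.33  0.594]
moment [ 0.016 -0.01  -0.018]
grip_width 85.24036427560802
18.700000000000003
scene {'fx': array(364.665), 'fy': array(364.665), 'cx': array(325.504), 'cy': array(200.216), 'world_from_camera': array([[   0.402,   -0.543,    0.737, 1246.666],
       [   0.915,    0.222,   -0.336, -291.366],
       [   0.019,    0.81 ,    0.586,  576.006],
       [   0.   ,    0.   ,    0.   ,    1.   ]])}
side {'fx': array(445.774), 'fy': array(445.774), 'cx': array(317.724), 'cy': array(209.968), 'world_from_camera': array([[   0.847,    0.407,   -0.342,  228.231],
       [  -0.532,    0.63 ,   -0.566, -576.004],
       [  -0.015,    0.661,    0.75 ,  862.674],
       [   0.   ,    0.   ,    0.   ,    1.   ]])}
wrist {'fx': array(324.34), 'fy': array(324.34), 'cx': array(319.039), 'cy': array(202.719), 'T_tool_cam': array([[   0.001,    0.262,   -0.965, -143.082],
       [   0.   ,    0.965,    0.262,   67.193],
       [   1.   ,   -0.   ,    0.001,   -0.311],
       [   0.   ,    0.   ,    0.   ,    1.   ]])}
0.15
```

View pics/scene0.png

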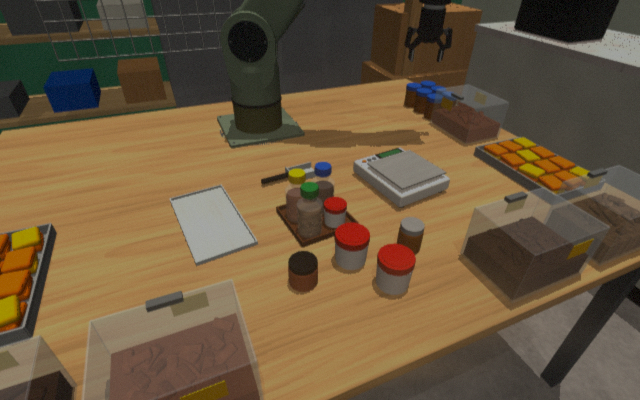

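View pics/side0.png

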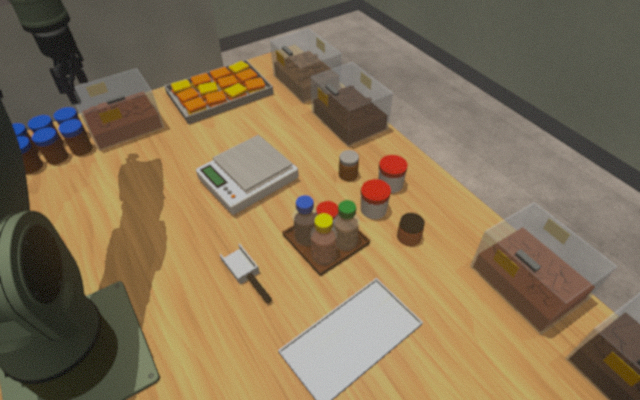

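View pics/wrist0.png

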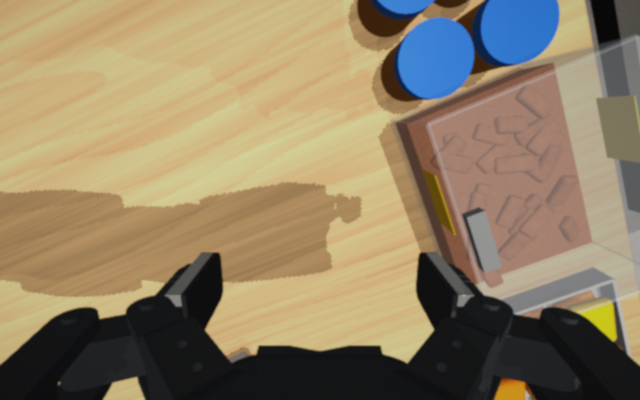

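Red-lidded candidates: scene (335,207) in the wooden tray, (352,235) and (395,262) on the counter. The last two are bigger and outside the tray, so I choose (335,207). Next I check it in a close crop and measure.

```bash
cat > h.py <<'E'
import numpy as np, cv2
from cell import robot
np.set_printoptions(precision=1,suppress=True)
def cloud(name,d,T=None):
    c=robot.get_calibration(name)
    v,u=np.mgrid[0:d.shape[0],0:d.shape[1]]
    p=np.stack([(u-c['cx'])/c['fx']*d,-(v-c['cy'])/c['fy']*d,-d,np.ones_like(d)],-1)
    T=np.array(c['world_from_camera']) if T is None else T
    return (p@T.T)[...,:3]
def toolT(s):
    from scipy.spatial.transform import Rotation as R
    T=np.eye(4);T[:3,:3]=R.from_quat(s['eef_rot']).as_matrix();T[:3,3]=s['tcp_pos'];return T
def circ(P,r=None):
    from scipy.optimize import least_squares
    P=P[:,:2];c0=P.mean(0)
    if r is None:
        A=np.c_[2*P,np.ones(len(P))];x=np.linalg.lstsq(A,(P**2).sum(1),rcond=None)[0]
        return x[:2],np.sqrt(x[2]+x[:2]@x[:2])
    return least_squares(lambda c:np.hypot(*(P-c).T)-r,c0,loss='soft_l1').x
E
python3 - <<'E'
from h import *
im=cv2.imread('pics/scene0.png');s=cv2.imread('pics/side0.png')
a=cv2.resize(im[150:300,250:450],(800,600),interpolation=cv2.INTER_CUBIC);cv2.imwrite('pics/c1.png',a)
b=cv2.resize(s[150:300,250:450],(800,600),interpolation=cv2.INTER_CUBIC);cv2.imwrite('pics/c2.png',b)
for n,i in (('scene',im),('side',s)):
    d=np.load(f'pics/{n}0.npy');P=cloud(n,d);hsv=cv2.cvtColor(i,cv2.COLOR_BGR2HSV)
    H,S,V=[hsv[...,k].astype(int) for k in range(3)]
    roi=(P[...,0]>250)&(P[...,0]<900)&(P[...,1]>-250)&(P[...,1]<350)&(d>0)
    flat=roi&(P[...,2]<5)&(P[...,2]>-20);print(n,'counter z',np.median(P[flat][:,2]))
    for c,(lo,hi) in dict(blue=(105,125),yellow=(22,34),green=(45,80),red=(0,4)).items():
        m=roi&(H>=lo)&(H<=hi)&(S>130)&(V>60)
        if c=='red': m|=roi&(H>=176)&(S>130)
        nl,lab,st,ce=cv2.connectedComponentsWithStats(m.astype(np.uint8))
        for k in range(1,nl):
            if st[k,4]<40: continue
            Q=P[lab==k];zt=np.percentile(Q[:,2],95);t=Q[Q[:,2]>zt-5]
            print(n,c,ce[k],st[k,4],'ztop',zt,'top mean',t.mean(0),'n',len(t),'ext',np.ptp(t,axis=0))
E
```

```text
scene counter z -0.46187899678818667
scene blue [322.6 166.8] 118 ztop 130.66809845259687 top mean [553.9  14.7 129.2] n 106 ext [38.3 36.5  5.4]
scene yellow [296.8 175.7] 232 ztop 130.1467220145019 top mean [560.5 -55.  128.9] n 137 ext [39.  38.1  6.1]
scene green [309.1 187.1] 147 ztop 130.59584683437163 top mean [625.3 -48.5 129.3] n 144 ext [40.1 36.6  5.3]
scene red [334.6 204.4] 275 ztop 61.20439983636173 top mean [618.   19.3  59.6] n 247 ext [56.5 51.8  5.4]
scene red [351.6 234.5] 655 ztop 75.96271198219355 top mean [746.1  -1.3  74.4] n 620 ext [73.4 71.   5.5]
scene red [396.2 256.7] 734 ztop 75.96114021389168 top mean [838.6  48.4  74.5] n 734 ext [69.1 71.4  5.7]
side counter z 0.6577345723574126
side blue [304.3 202.1] 151 ztop 132.56844830237128 top mean [550.1  13.3 130.4] n 144 ext [35.9 34.9  6.9]
side yellow [323.  221.9] 274 ztop 132.37864138491096 top mean [556.4 -54.4 130.3] n 208 ext [38.9 39.5  6.4]
side green [346.9 207.1] 178 ztop 132.74180273962267 top mean [621.3 -49.8 130.4] n 159 ext [35.4 34.3  6.8]
side red [393.  164.6] 370 ztop 77.96608869559658 top mean [834.   46.4  75.7] n 331 ext [68.7 67.6  6.4]
side red [376.2 189.8] 416 ztop 77.85804210960538 top mean [742.9  -3.   75.5] n 384 ext [70.1 66.4  6.6]
side red [327.8 208.2] 173 ztop 64.71615059631091 top mean [616.5  18.9  63. ] n 133 ext [59.1 71.1 29.5]
```

Run:
```python
from h import *
for n in ['scene','side']:
    for t in ['tub_center','jar_blue_center','jar_yellow_center','jar_green_center','display','sidetray','scale_pan','honey','paste','scoop']:
        r=robot.spot_point(n,t)
        c=robot.get_calibration(n);T=np.array(c['world_from_camera'])
        zz={'tub_center':32,'display':0,'sidetray':0,'scale_pan':62,'honey':0,'paste':0,'scoop':0}.get(t,67)
        for q in r[:3]:
            u,v=q['position'];ray=T[:3,:3]@np.array([(u-c['cx'])/c['fx'],-(v-c['cy'])/c['fy'],-1]);l=(zz-T[2,3])/ray[2]
            print(n,t,round(q['p'],2),np.array([u,v]),T[:3,3]+l*ray)
```

```text
scene tub_center 0.78 [352.1 248.4] [746.1   2.4  32. ]
scene tub_center 0.56 [393.9 268. ] [830.3  54.9  32. ]
scene jar_blue_center 0.65 [316.5 186.4] [543.3   3.4  67. ]
scene jar_yellow_center 0.77 [294.4 195.3] [559. -61.  67.]
scene jar_yellow_center 0.38 [301.6 281.6] [ 820.7 -141.2   67. ]
scene jar_green_center 0.83 [309.4 209.6] [625.8 -48.5  67. ]
scene jar_green_center 0.7 [301.  280.7] [ 818.3 -141.5   67. ]
scene display 0.68 [316.2 214.1] [568.3  -7.4   0. ]
scene sidetray 0.55 [212.  217.7] [ 482.5 -254.4    0. ]
scene scale_pan 0.98 [406.9 166.8] [540.4 276.5  62. ]
scene honey 0.62 [408.3 246. ] [759.5 143.6   0. ]
scene paste 0.74 [305.2 280.7] [ 765.3 -113.8    0. ]
scene scoop 0.71 [290.2 178.3] [382.3 -12.7   0. ]
side tub_center 0.79 [326.8 216.7] [614.3  20.2  32. ]
side tub_center 0.57 [389.6 176.1] [831.2  48.9  32. ]
side tub_center 0.56 [373.4 196.1] [751.5  13.8  32. ]
side jar_blue_center 0.85 [308.6 216.6] [562.2  18.5  67. ]
side jar_yellow_center 0.64 [323.6 237. ] [559.2 -51.6  67. ]
side jar_green_center 0.81 [346.3 221.6] [627.9 -42.1  67. ]
side jar_green_center 0.28 [327.2 214.9] [601.8  -0.7  67. ]
side display 0.91 [327.7 242.1] [587.  -26.1   0. ]
side sidetray 0.93 [350.4 338.6] [ 491.  -259.8    0. ]
side scale_pan 0.74 [254.6 161.1] [544.6 266.1  62. ]
side honey 0.69 [349.3 173.6] [767.1 141.5   0. ]
side honey 0.64 [324.5 240.7] [582.7 -18.3  -0. ]
side scoop 0.56 [249.7 277.8] [381.8 -15.5   0. ]
```

View pics/c1.png

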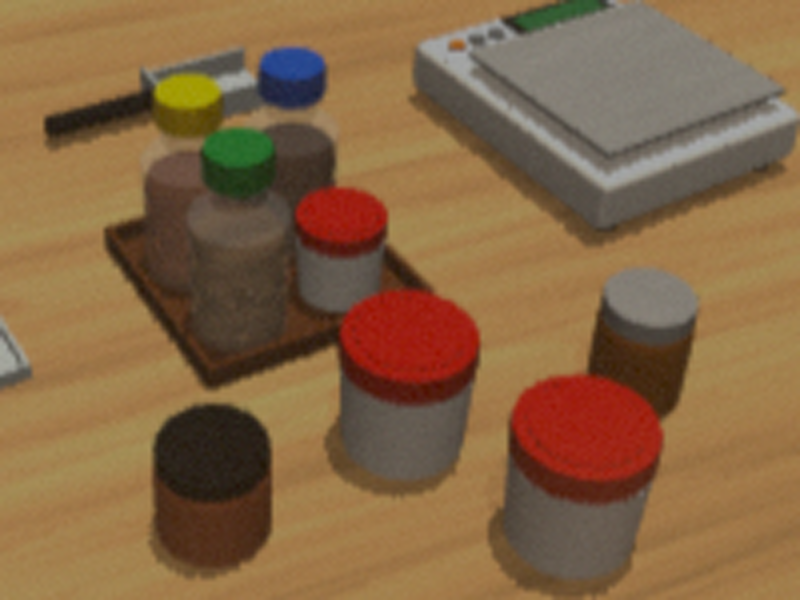

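View pics/c2.png

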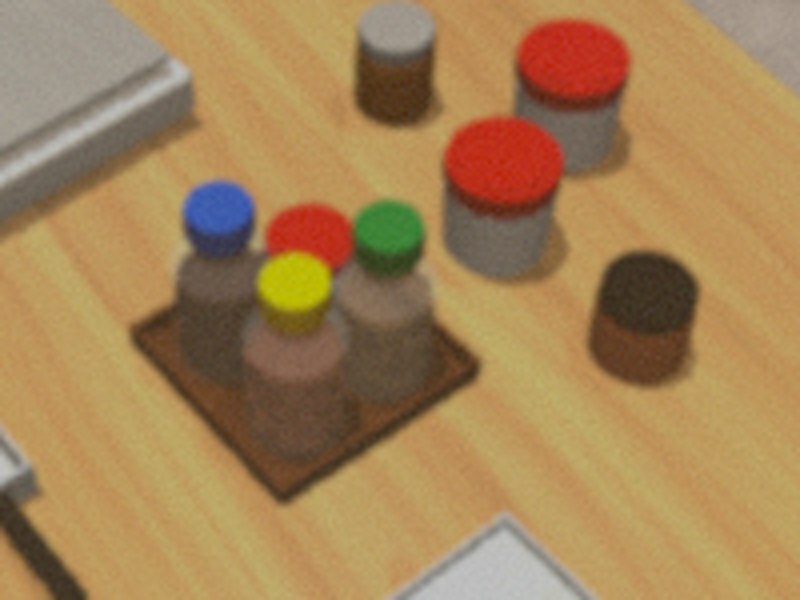

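Run:
```python
from h import *
for n in ['scene','side']:
    im=cv2.imread(f'pics/{n}0.png');d=np.load(f'pics/{n}0.npy');P=cloud(n,d);hsv=cv2.cvtColor(im,cv2.COLOR_BGR2HSV)
    S=hsv[...,1].astype(int)
    x,y,z=[P[...,k] for k in range(3)]
    m=(x>300)&(x<700)&(y<-150)&(y>-380)&(S<60)&(z<20)&(d>0)
    def rect(m,t):
        nl,lab,st,ce=cv2.connectedComponentsWithStats(m.astype(np.uint8));k=1+st[1:,4].argmax();Q=P[lab==k]
        r=cv2.minAreaRect(Q[:,:2].astype(np.float32));print(n,t,ce[k],r,'z',np.percentile(Q[:,2],[5,50,95]))
    rect(m,'sidetray')
    m=(x>400)&(x<700)&(y>120)&(y<400)&(z>55)&(z<70)&(d>0)
    rect(m,'pan')
    m=(x>450)&(x<720)&(y>-130)&(y<110)&(z>-3)&(z<130)&(d>0)&(im[...,2]<110)
    rect(m,'display')
```

```text
scene sidetray [211.5 223.8] ((494.3066101074219, -257.69580078125), (272.8438415527344, 144.41366577148438), 6.631956577301025) z [0.6 2.4 8.7]
scene pan [405.8 168.9] ((539.200439453125, 272.9222412109375), (151.6489715576172, 162.36245727539062), 8.036478996276855) z [59.  61.1 62.7]
scene display [311. 212.] ((587.4407348632812, -17.0985107421875), (155.36962890625, 152.50021362304688), 5.603943824768066) z [  3.2  47.9 125.2]
side sidetray [348.9 340.3] ((493.7705383300781, -258.89501953125), (271.350341796875, 141.45840454101562), 6.518645763397217) z [0.8 3.4 9.1]
side pan [251.6 161.4] ((539.8893432617188, 275.4477844238281), (151.04818725585938, 164.0923614501953), 7.671355247497559) z [59.8 62.6 65.2]
side display [322.3 241.4] ((585.5224609375, -16.62071990966797), (151.26486206054688, 152.92384338378906), 5.7092366218566895) z [  3.1  28.3 115.5]
```

The crops show the small tub in the tray at c1 (341,250), clearly smaller than the two on the counter. It is confirmed as the target. Next I work out the tool axes for a jaw direction along the blue–green diagonal.

```bash
cat >> h.py <<'E'
def go(x,y,z,yaw=None):
    """print shift in tool axes (mm), and roll to bring tool z heading to yaw(deg) mod 180"""
    s=robot.read_state();T=toolT(s);R=T[:3,:3]
    h=np.degrees(np.arctan2(R[1,2],R[0,2]))
    print('t',round(s['t'],2),'tcp',T[:3,3],'w',round(s['grip_width'],1),'F',np.array(s['ft_force']),'heading',round(h,2),'tilt',np.degrees(np.arccos(-R[2,0])).round(2))
    d=np.array([x,y,z])-T[:3,3];print('  shift tool now',R.T@d,'world',d)
    if yaw is not None:
        e=(yaw-h+90)%180-90;print('  need heading change',e,'-> roll about tool x',-e)
        from scipy.spatial.transform import Rotation as Ro
        R2=R@Ro.from_euler('x',-e,degrees=True).as_matrix();print('  shift after roll',R2.T@d)
E
python3 - <<'E'
from h import *
T=toolT(robot.read_state());print(T)
go(557,-54,240,-39.3)
E
```

```text
[[ -0.   -0.9   0.4 224.3]
 [ -0.    0.4   0.9 529.4]
 [ -1.    0.   -0.  231.3]
 [  0.    0.    0.    1. ]]
t 1.15 tcp [224.3 529.4 231.3] w 85.5 F [ 0.2 -0.1 -0.3] heading 67.04 tilt 0.01
  shift tool now [  -8.7 -533.9 -407.4] world [ 332.7 -583.4    8.7]
  need heading change 73.66372422084072 -> roll about tool x -73.66372422084072
  shift after roll [  -8.7  240.8 -627. ]
```

Request:
step_arm(rows=[[1,[-0.01,0,0],10.63],[1,[-0.01,0,0],10.63],[1,[-0.01,0,0],10.63],[1,[-0.01,0,0],10.63],[1,[-0.01,0,0],10.63],[1,[-0.01,0,0],10.63],[1,[0,0,0],10.63],[1,[0,0,0],10.63]], squeeze=50)

```text
t: 2.15
tcp_pos: [224.2, 529.4, 291.4]
eef_rot: [0.113, 0.698, -0.113, 0.698]
ft_force: [-0.9, 0.7, -1.4]
grip_width: 85.3
```

Request:
step_arm(rows=[[1,[0,0,0],10.63],[1,[0,0,0],10.63]])

```text
t: 2.4
tcp_pos: [224.2, 529.4, 291.3]
eef_rot: [0.24, 0.665, -0.24, 0.665]
ft_force: [-0.7, -0.1, -0.4]
grip_width: 85.7
```

Run:
```python
from h import *
go(557,-54,290,-39.3);print(np.array(robot.read_state()['qpos'])*100)
```

```text
t 2.4 tcp [224.2 529.4 291.3] w 85.7 F [-0.7 -0.1 -0.4] heading -39.61 tilt 0.01
  shift tool now [   1.2 -237.4  628.3] world [ 332.8 -583.4   -1.3]
  need heading change 0.3076839703163472 -> roll about tool x -0.3076839703163472
  shift after roll [   1.2 -240.7  627.1]
[-147.9   70.    53.8  139.1  -37.   115.1 -158.6]
```

Request:
step_arm(rows=[[1,[0,-0.0216,0.0571],0],[1,[0,-0.0216,0.0571],0],[1,[0,-0.0216,0.0571],0],[1,[0,-0.0216,0.0571],0],[1,[0,-0.0216,0.0571],0],[1,[0,-0.0216,0.0571],0],[1,[0,-0.0216,0.0571],0],[1,[0,-0.0216,0.0571],0]])

```text
t: 3.4
tcp_pos: [469.4, 104.9, 291.5]
eef_rot: [0.238, 0.666, -0.237, 0.666]
ft_force: [1.3, -0.0, 0.3]
grip_width: 85.5
```

Request:
step_arm(rows=[[1,[0,-0.0216,0.0571],0],[1,[0,-0.0216,0.0571],0],[1,[0,-0.0216,0.0571],0],[1,[0,0,0],0],[1,[0,0,0],0]])

```text
t: 4.03
tcp_pos: [560.0, -51.6, 291.1]
eef_rot: [0.238, 0.666, -0.237, 0.666]
ft_force: [-0.2, 0.5, 0.6]
grip_width: 85.6
```

```bash
cat >> h.py <<'E'
def wrist(tag):
    s=robot.read_state();im,d=robot.capture('wrist');cv2.imwrite(f'pics/{tag}.png',im)
    T=toolT(s)@np.array(robot.get_calibration('wrist')['T_tool_cam']);P=cloud('wrist',d,T)
    return im,d,P
def lids(im,d,P,roi=None):
    hsv=cv2.cvtColor(im,cv2.COLOR_BGR2HSV);H,S,V=[hsv[...,k].astype(int) for k in range(3)]
    for c,(lo,hi) in dict(blue=(105,125),yellow=(22,34),green=(45,80),red=(0,4)).items():
        m=(d>0)&(H>=lo)&(H<=hi)&(S>120)&(V>50)&(P[...,2]>40)
        if c=='red': m|=(d>0)&(H>=176)&(S>120)
        nl,lab,st,ce=cv2.connectedComponentsWithStats(m.astype(np.uint8))
        for k in range(1,nl):
            if st[k,4]<200: continue
            Q=P[lab==k];zt=np.median(Q[:,2]);t=Q[abs(Q[:,2]-np.percentile(Q[:,2],80))<4]
            hull=cv2.convexHull(t[:,:2].astype(np.float32))
            (cx,cy),r=cv2.minEnclosingCircle(hull);mo=cv2.moments(hull)
            print(c,'px',ce[k],'hull cen',np.array([mo['m10'],mo['m01']])/mo['m00'],'encl',np.array([cx,cy,r]),'z',np.percentile(Q[:,2],[50,80]))
E
python3 - <<'E'
from h import *
go(557,-54,290,-39.3)
a=wrist('w1');lids(*a)
E
```

```text
t 4.03 tcp [560.  -51.6 291.1] w 85.6 F [-0.2  0.5  0.6] heading -39.26 tilt 0.04
  shift tool now [ 1.1 -3.8 -0.8] world [-3.  -2.4 -1.1]
  need heading change -0.044254436125726215 -> roll about tool x 0.044254436125726215
  shift after roll [ 1.1 -3.8 -0.8]
blue px [264.6 134.7] hull cen [550.3  17.4] encl [550.1  17.1  20.1] z [130.4 131. ]
yellow px [316.9 186.6] hull cen [556.6 -51.7] encl [556.6 -51.8  19.8] z [130.4 131. ]
green px [33.7 13. ] hull cen [431.7 271.7] encl [432.3 277.4  26.4] z [49.  49.8]
green px [367.1 139. ] hull cen [621.6 -45.7] encl [622.2 -45.6  19.9] z [130.4 131. ]
red px [424.4  27.2] hull cen [737.4  -2.4] encl [740.8   1.8  36. ] z [75.2 76. ]
red px [315.4  89.2] hull cen [614.3  22.5] encl [614.4  22.5  27.6] z [60.7 61.4]
```

View pics/w1.png

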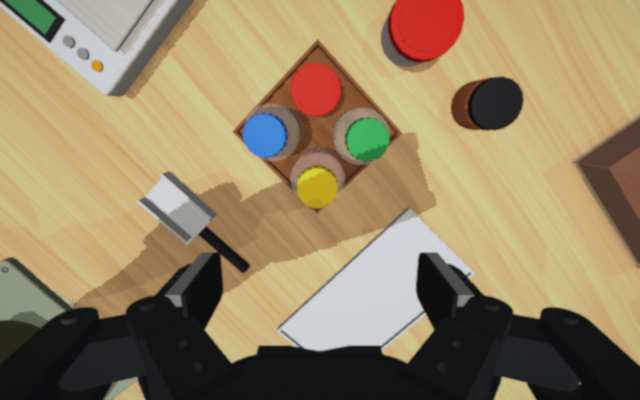

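Request:
step_arm(rows=[[0.9,[0.03,-0.0026,-0.0018],0],[0.9,[0.04,0,0],0],[0.9,[0.03,0,0],0],[0.9,[0,0,0],0]])

```text
t: 4.58
tcp_pos: [556.4, -51.6, 190.4]
eef_rot: [0.237, 0.667, -0.237, 0.665]
ft_force: [0.4, -0.9, 1.4]
grip_width: 76.6
```

Run:
```python
from h import *
a=wrist('w2');lids(*a)
go(557,-53,99,-39.3)
```

```text
blue px [243.5 140.2] hull cen [550.4  17.3] encl [550.5  17.3  19.9] z [130.4 131. ]
yellow px [320.3 214.8] hull cen [556.5 -51.5] encl [556.4 -51.5  20.2] z [130.4 130.9]
green px [394.4 146.5] hull cen [621.4 -45.5] encl [621.6 -45.3  20. ] z [130.4 131. ]
red px [468.2  14.9] hull cen [726.1 -15.8] encl [731.3  -9.2  32.2] z [74.9 75.7]
red px [317.8  75.9] hull cen [614.3  22.8] encl [614.3  23.   27.8] z [60.7 61.4]
t 4.62 tcp [557.1 -52.  191.8] w 77.2 F [ 0.6 -0.5  0.4] heading -39.19 tilt 0.02
  shift tool now [92.8 -0.8  0.6] world [ -0.1  -1.  -92.8]
  need heading change -0.10770646055200928 -> roll about tool x 0.10770646055200928
  shift after roll [92.8 -0.8  0.6]
```

View pics/w2.png

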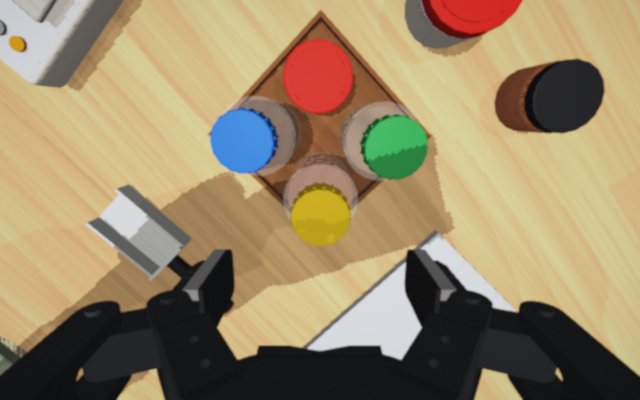

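The wrist view shows yellow at (320,215) midway between the fingers at columns 232/408, and it measures (556.5,-51.5). I descend and grip.

Request:
step_arm(rows=[[0.9,[0.04,0,0],0],[0.9,[0.035,0,0],0],[0.9,[0.017,0,0],0],[0.9,[0,0,0],0]])

```text
t: 5.12
tcp_pos: [557.5, -52.6, 100.0]
eef_rot: [0.237, 0.666, -0.237, 0.666]
ft_force: [0.7, -0.5, 0.9]
grip_width: 76.7
```

Request:
step_arm(rows=[[0.6,[0,0,0],0],[0.4,[0,0,0],0],[0.3,[0,0,0],0],[0.1,[0,0,0],0],[0.1,[0,0,0],0],[0.1,[0,0,0],0]])

```text
t: 5.88
tcp_pos: [557.7, -52.8, 100.6]
eef_rot: [0.238, 0.666, -0.237, 0.667]
ft_force: [-2.7, 2.1, 13.9]
grip_width: 38.6
```

Run:
```python
from h import *
a=wrist('w3');go(557,-53,240,-39.3)
```

```text
t 5.92 tcp [557.7 -52.8 100.5] w 38.4 F [-2.6  1.4 12.2] heading -39.25 tilt 0.09
  shift tool now [-139.5   -0.4   -0.2] world [ -0.7  -0.2 139.5]
  need heading change -0.049912613016488194 -> roll about tool x 0.049912613016488194
  shift after roll [-139.5   -0.4   -0.2]
```

View pics/w3.png

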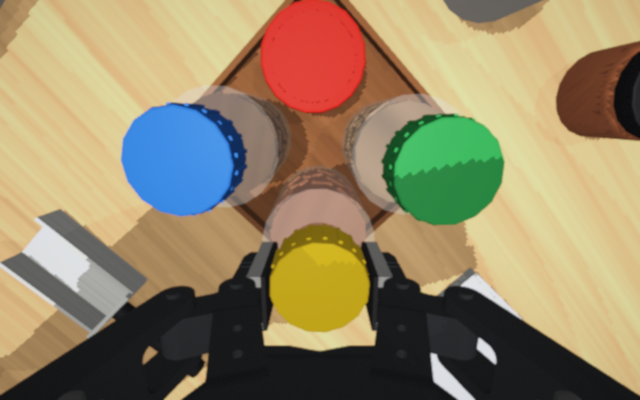

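Request:
step_arm(rows=[[0.1,[-0.01,0,0],0],[0.1,[-0.02,0,0],0],[0.1,[-0.03,0,0],0],[0.1,[-0.03,0,0],0],[0.1,[-0.03,0,0],0],[0.1,[-0.02,0,0],0],[0.1,[-0.01,0,0],0],[0.1,[0,0,0],0]])

```text
t: 6.92
tcp_pos: [557.2, -52.9, 249.6]
eef_rot: [0.238, 0.666, -0.238, 0.666]
ft_force: [0.3, 0.6, -3.8]
grip_width: 38.4
```

Run:
```python
from h import *
go(573.5,-249,250,-39.3);go(494,-258,250); go(414.5,-267,250)
```

```text
t 6.92 tcp [557.2 -52.9 249.6] w 38.4 F [ 0.3  0.6 -3.8] heading -39.26 tilt 0.03
  shift tool now [  -0.4 -141.5  136.7] world [  16.3 -196.1    0.4]
  need heading change -0.0363074646151631 -> roll about tool x 0.0363074646151631
  shift after roll [  -0.4 -141.4  136.8]
t 6.92 tcp [557.2 -52.9 249.6] w 38.4 F [ 0.3  0.6 -3.8] heading -39.26 tilt 0.03
  shift tool now [  -0.4 -198.8   80.8] world [ -63.2 -205.1    0.4]
t 6.92 tcp [557.2 -52.9 249.6] w 38.4 F [ 0.3  0.6 -3.8] heading -39.26 tilt 0.03
  shift tool now [  -0.5 -256.1   25. ] world [-142.7 -214.1    0.4]
```

Request:
step_arm(rows=[[0.1,[0,-0.03,0.003],0],[0.1,[0,-0.05,0.005],0],[0.1,[0,-0.056,0.005],0],[0.1,[0,-0.05,0.005],0],[0.1,[0,-0.04,0.004],0],[0.1,[0,-0.02,0.003],0],[0.1,[0,-0.01,0],0],[0.1,[0,0,0],0]])

```text
t: 7.92
tcp_pos: [414.4, -266.8, 249.0]
eef_rot: [0.238, 0.666, -0.238, 0.666]
ft_force: [0.6, 0.4, -2.9]
grip_width: 38.9
```

Request:
step_arm(rows=[[0.1,[0.02,0,0],0],[0.1,[0.03,0,0],0],[0.1,[0.03,0,0],0],[0.1,[0.03,0,0],0],[0.1,[0.02,0,0],0],[0.1,[0.01,0,0],0],[0.1,[0.005,0,0],0],[0.1,[0,0,0],0]])

```text
t: 8.93
tcp_pos: [414.8, -266.9, 104.6]
eef_rot: [0.237, 0.666, -0.238, 0.666]
ft_force: [-0.6, -0.8, -2.3]
grip_width: 38.8
```

Run:
```python
from h import *
go(414.5,-265,99.5,-39.3)
a=wrist('w4')
```

```text
t 8.93 tcp [ 414.8 -266.9  104.6] w 38.8 F [-0.6 -0.8 -2.3] heading -39.25 tilt 0.02
  shift tool now [ 5.1  1.3 -1.4] world [-0.3  1.9 -5.1]
  need heading change -0.05034419328592321 -> roll about tool x 0.05034419328592321
  shift after roll [ 5.1  1.3 -1.4]
```

View pics/w4.png

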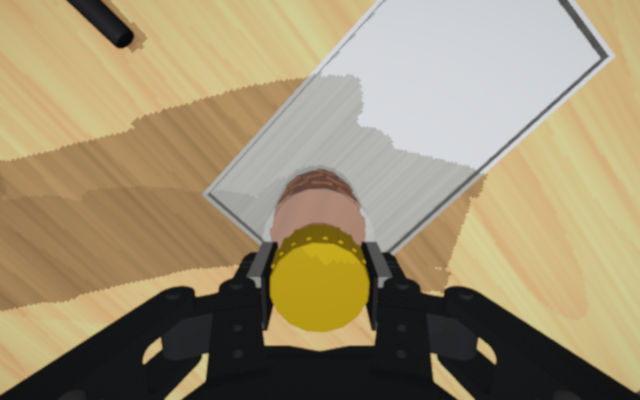

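Request:
step_arm(rows=[[0.1,[0.0025,0,0],0],[0.1,[0.0015,0,0],0],[0.1,[0.001,0,0],0],[0.1,[0,0,0],0]])

```text
t: 9.48
tcp_pos: [414.5, -267.0, 99.6]
eef_rot: [0.238, 0.666, -0.238, 0.666]
ft_force: [-1.9, 1.7, 5.2]
grip_width: 38.8
```

Contact is felt (+8 N). I release and rise.

Request:
step_arm(rows=[[0.45,[0,0,0],0],[0.55,[0,0,0],0],[0.7,[0,0,0],0],[0.85,[-0.005,0,0],0],[0.9,[-0.03,0,0],0],[0.9,[-0.05,0,0],0],[0.9,[-0.05,0,0],0],[0.9,[-0.02,0,0],0]])

```text
t: 10.48
tcp_pos: [414.8, -267.3, 257.1]
eef_rot: [0.237, 0.665, -0.238, 0.667]
ft_force: [0.1, -0.8, -0.2]
grip_width: 76.7
```

Run:
```python
from h import *
a=wrist('w5');lids(*a)
go(621.6,-46,250,-39.3)
```

```text
yellow px [316.7 191.8] hull cen [ 413.4 -265.5] encl [ 413.1 -265.5   20.1] z [129.4 130. ]
yellow px [500.7 380.1] hull cen [ 426.3 -640.7] encl [ 424.2 -641.8   22.7] z [41.5 42.3]
t 10.53 tcp [ 415.1 -267.5  258.3] w 76.7 F [-0.5 -0.5  3.6] heading -39.27 tilt 0.26
  shift tool now [  8.5 302.2  19.6] world [206.5 221.5  -8.3]
  need heading change -0.031294483202643164 -> roll about tool x 0.031294483202643164
  shift after roll [  8.5 302.2  19.4]
```

View pics/w5.png

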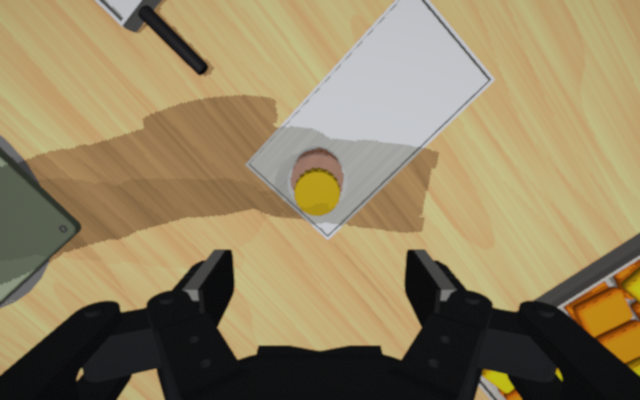

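Yellow stands upright in the side tray at pixel (317,192). Next is green.

Request:
step_arm(rows=[[0.9,[0,0.04,0.003],0],[0.9,[0,0.06,0.004],0],[0.9,[0,0.06,0.004],0],[0.9,[0,0.06,0.004],0],[0.9,[0,0.05,0.004],0],[0.9,[0.01,0.032,0.0022],0],[0.9,[0.03,0,0],0],[0.9,[0,0,0],0]])

```text
t: 11.52
tcp_pos: [621.2, -46.4, 212.8]
eef_rot: [0.237, 0.667, -0.238, 0.665]
ft_force: [-0.1, 0.4, 0.6]
grip_width: 77.1
```

Run:
```python
from h import *
a=wrist('w6');lids(*a)
go(622.8,-46.8,100,-39.3)
```

```text
blue px [191.8 199. ] hull cen [550.7  17.3] encl [550.5  17.2  20.3] z [130.3 130.9]
green px [320.2 204.7] hull cen [621.9 -45.5] encl [621.7 -45.4  20. ] z [130.4 131. ]
red px [398.1  50.3] hull cen [741.6   2.2] encl [741.6   2.2  36.3] z [75.3 76. ]
red px [266.  132.2] hull cen [614.8  22.6] encl [614.8  22.7  27.8] z [60.8 61.4]
t 11.57 tcp [621.7 -46.9 214.4] w 76.8 F [ 0.3 -0.1 -0.5] heading -39.29 tilt 0.07
  shift tool now [114.4   0.8   0.9] world [   1.1    0.1 -114.4]
  need heading change -0.01035633984693618 -> roll about tool x 0.01035633984693618
  shift after roll [114.4   0.8   0.9]
```

Request:
step_arm(rows=[[0.75,[0.045,0.0006,0.0009],0],[0.75,[0.045,0,0],0],[0.75,[0.018,0,0],0],[0.75,[0.006,0,0],0],[0.75,[0,0,0],0]])

```text
t: 12.2
tcp_pos: [623.8, -46.9, 101.6]
eef_rot: [0.238, 0.665, -0.237, 0.667]
ft_force: [-0.5, 0.4, 0.8]
grip_width: 63.9
```

Request:
step_arm(rows=[[0.55,[0,0,0],0],[0.4,[0,0,0],0],[0.3,[0,0,0],0],[0.1,[0,0,0],0],[0.1,[0,0,0],0],[0.1,[0,0,0],0]])

```text
t: 12.95
tcp_pos: [623.6, -46.6, 101.6]
eef_rot: [0.238, 0.666, -0.237, 0.666]
ft_force: [-1.5, 1.2, 10.3]
grip_width: 38.7
```

Request:
step_arm(rows=[[0.1,[-0.01,0,0],0],[0.1,[-0.02,0,0],0],[0.1,[-0.03,0,0],0],[0.1,[-0.03,0,0],0],[0.1,[-0.03,0,0],0],[0.1,[-0.02,0,0],0],[0.1,[-0.01,0,0],0],[0.1,[0,0,0],0]])

```text
t: 13.95
tcp_pos: [623.2, -46.7, 250.6]
eef_rot: [0.238, 0.666, -0.238, 0.666]
ft_force: [-1.3, 0.1, -2.4]
grip_width: 38.4
```

Run:
```python
from h import *
go(575,-248,250,-39.3);
```

```text
t 13.95 tcp [623.2 -46.7 250.6] w 38.4 F [-1.3  0.1 -2.4] heading -39.27 tilt 0.02
  shift tool now [   0.6 -186.3   90.1] world [ -48.2 -201.3   -0.6]
  need heading change -0.03153410765432341 -> roll about tool x 0.03153410765432341
  shift after roll [   0.6 -186.3   90.2]
```

Request:
step_arm(rows=[[0.1,[0,-0.03,0.014],0],[0.1,[0,-0.045,0.022],0],[0.1,[0,-0.045,0.022],0],[0.1,[0,-0.036,0.018],0],[0.1,[0,-0.02,0.01],0],[0.1,[0,-0.01,0.004],0],[0.1,[0,0,0],0],[0.1,[0,0,0],0]])

```text
t: 14.95
tcp_pos: [575.6, -246.4, 250.1]
eef_rot: [0.237, 0.666, -0.237, 0.666]
ft_force: [0.4, -0.4, -3.2]
grip_width: 38.5
```

Request:
step_arm(rows=[[0.1,[0.02,0,0],0],[0.1,[0.03,0,0],0],[0.1,[0.03,0,0],0],[0.1,[0.03,0,0],0],[0.1,[0.02,0,0],0],[0.1,[0.01,0,0],0],[0.1,[0.005,0,0],0],[0.1,[0.0015,0,0],0]])

```text
t: 15.95
tcp_pos: [575.4, -247.6, 104.2]
eef_rot: [0.237, 0.666, -0.238, 0.666]
ft_force: [0.1, 0.4, -3.3]
grip_width: 38.2
```

Request:
step_arm(rows=[[0.1,[0.0015,0,0],0],[0.1,[0.001,0,0],0],[0.1,[0.001,0,0],0],[0.1,[0,0,0],0]])

```text
t: 16.45
tcp_pos: [575.2, -247.7, 100.7]
eef_rot: [0.238, 0.666, -0.238, 0.666]
ft_force: [-1.7, 0.3, 2.2]
grip_width: 38.2
```

Request:
step_arm(rows=[[0.45,[0,0,0],0],[0.55,[0,0,0],0],[0.7,[0,0,0],0],[0.85,[-0.005,0,0],0],[0.9,[-0.03,0,0],0],[0.9,[-0.05,0,0],0],[0.9,[-0.05,0,0],0],[0.9,[0,0,0],0]])

```text
t: 17.45
tcp_pos: [576.1, -248.4, 239.1]
eef_rot: [0.237, 0.664, -0.238, 0.668]
ft_force: [-0.6, 0.4, 0.6]
grip_width: 76.8
```

Request:
step_arm(rows=[[0.9,[0,0.029,-0.0285],0],[0.9,[0,0.04,-0.039],0],[0.9,[0,0.04,-0.039],0],[0.9,[0,0.04,-0.039],0],[0.9,[0,0.03,-0.0295],0],[0.9,[0,0.01,-0.01],0],[0.9,[0.02,0,0],0],[0.9,[0,0,0],0]])

```text
t: 18.45
tcp_pos: [551.0, 15.1, 214.4]
eef_rot: [0.237, 0.667, -0.238, 0.665]
ft_force: [0.4, -0.1, -0.7]
grip_width: 76.8
```

Run:
```python
from h import *
a=wrist('w7');lids(*a)
go(551.9,16,101,-39.3)
```

```text
blue px [316.9 203.2] hull cen [550.3  17.9] encl [550.4  17.7  20. ] z [130.4 131. ]
green px [23.7 39.5] hull cen [432.9 276.8] encl [434.1 278.6  27.2] z [49.1 49.7]
green px [506.1 391.6] hull cen [ 570.5 -228.1] encl [ 570.5 -228.     6.9] z [118.5 124.7]
red px [510.3  55.1] hull cen [741.4   2.6] encl [741.6   2.4  36.5] z [75.2 75.9]
red px [368.8 135.8] hull cen [614.2  22.9] encl [614.3  22.9  27.6] z [60.8 61.4]
t 18.5 tcp [551.4  15.  215.2] w 77.1 F [ 0.3 -0.3  1.3] heading -39.32 tilt 0.06
  shift tool now [114.2   1.2  -0.2] world [   0.5    1.  -114.2]
  need heading change 0.02461338219146114 -> roll about tool x -0.02461338219146114
  shift after roll [114.2   1.2  -0.2]
```

View pics/w7.png

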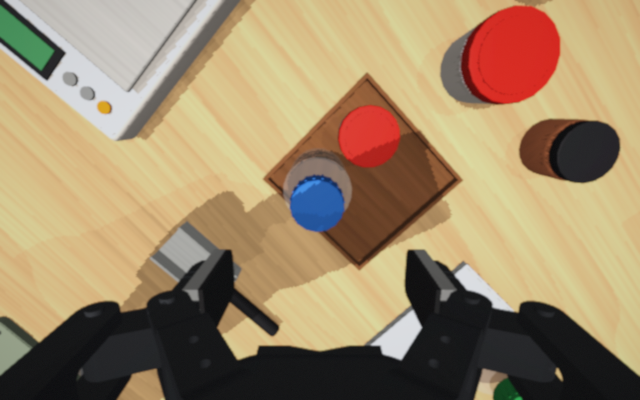

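Blue at (317,203) and the tub at (369,136) are still in the tray. I grip blue.

Request:
step_arm(rows=[[0.75,[0.045,0.0012,0],0],[0.75,[0.045,0,0],0],[0.75,[0.018,0,0],0],[0.75,[0.006,0,0],0],[0.75,[0,0,0],0]])

```text
t: 19.12
tcp_pos: [552.6, 16.4, 102.0]
eef_rot: [0.238, 0.666, -0.238, 0.666]
ft_force: [-0.2, -0.3, 0.4]
grip_width: 64.2
```

Request:
step_arm(rows=[[0.55,[0,0,0],0],[0.4,[0,0,0],0],[0.3,[0,0,0],0],[0.1,[0,0,0],0],[0.1,[0,0,0],0],[0.1,[0,0,0],0]])

```text
t: 19.88
tcp_pos: [552.6, 16.9, 102.3]
eef_rot: [0.238, 0.666, -0.237, 0.666]
ft_force: [-2.7, 0.7, 9.9]
grip_width: 38.8
```

Request:
step_arm(rows=[[0.1,[-0.01,0,0],0],[0.1,[-0.02,0,0],0],[0.1,[-0.03,0,0],0],[0.1,[-0.03,0,0],0],[0.1,[-0.03,0,0],0],[0.1,[-0.02,0,0],0],[0.1,[-0.01,0,0],0],[0.1,[0,0,0],0]])

```text
t: 20.88
tcp_pos: [552.3, 16.7, 251.6]
eef_rot: [0.238, 0.666, -0.238, 0.666]
ft_force: [-0.2, 0.1, -3.9]
grip_width: 38.6
```

Run:
```python
from h import *
go(495,-257.5,250,-39.3);
```

```text
t 20.88 tcp [552.3  16.7 251.6] w 38.6 F [-0.2  0.1 -3.9] heading -39.26 tilt 0.03
  shift tool now [   1.6 -248.6  129.2] world [ -57.3 -274.2   -1.6]
  need heading change -0.037050596556781557 -> roll about tool x 0.037050596556781557
  shift after roll [   1.6 -248.5  129.3]
```

Request:
step_arm(rows=[[0.1,[0,-0.03,0.0156],0],[0.1,[0,-0.05,0.026],0],[0.1,[0,-0.05,0.026],0],[0.1,[0,-0.05,0.026],0],[0.1,[0,-0.04,0.021],0],[0.1,[0,-0.02,0.01],0],[0.1,[0,-0.0085,0.0045],0],[0.1,[0,0,0],0]])

```text
t: 21.88
tcp_pos: [494.9, -257.0, 250.8]
eef_rot: [0.238, 0.666, -0.238, 0.666]
ft_force: [0.6, -0.4, -3.4]
grip_width: 38.5
```

Request:
step_arm(rows=[[0.1,[0.02,0,0],0],[0.1,[0.03,0,0],0],[0.1,[0.03,0,0],0],[0.1,[0.03,0,0],0],[0.1,[0.02,0,0],0],[0.1,[0.01,0,0],0],[0.1,[0.005,0,0],0],[0.1,[0.0015,0,0],0]])

```text
t: 22.88
tcp_pos: [495.2, -257.2, 105.1]
eef_rot: [0.237, 0.666, -0.238, 0.666]
ft_force: [-1.0, -0.1, -3.5]
grip_width: 38.5
```

Request:
step_arm(rows=[[0.1,[0.0015,0,0],0],[0.1,[0.001,0,0],0],[0.1,[0.001,0,0],0],[0.1,[0,0,0],0]])

```text
t: 23.38
tcp_pos: [495.0, -257.5, 101.5]
eef_rot: [0.238, 0.666, -0.238, 0.666]
ft_force: [-0.6, -0.1, -1.0]
grip_width: 38.7
```

Request:
step_arm(rows=[[0.1,[0.0008,0,0],0],[0.1,[0,0,0],0],[0.45,[0,0,0],0],[0.55,[0,0,0],0],[0.7,[0,0,0],0],[0.9,[-0.005,0,0],0],[0.95,[-0.03,0,0],0],[0.95,[-0.05,0,0],0]])

```text
t: 24.38
tcp_pos: [494.4, -257.2, 186.0]
eef_rot: [0.238, 0.667, -0.238, 0.665]
ft_force: [0.8, 1.3, 0.2]
grip_width: 81.4
```

Request:
step_arm(rows=[[0.95,[-0.04,0,0],0],[0.95,[0,0.04,-0.0114],0],[0.95,[0,0.06,-0.0171],0],[0.95,[0,0.06,-0.0171],0],[0.95,[0,0.06,-0.0171],0],[0.95,[0,0.05,-0.0143],0],[0.95,[0.02,0.022,-0.0062],0],[0.95,[0.02,0,0],0]])

```text
t: 25.38
tcp_pos: [615.4, 22.7, 184.2]
eef_rot: [0.237, 0.666, -0.237, 0.666]
ft_force: [0.5, -1.2, -0.8]
grip_width: 81.0
```

Request:
step_arm(rows=[[0.95,[0.03,0,0],0],[0.95,[0,0,0],0]])

```text
t: 25.62
tcp_pos: [614.3, 20.7, 153.9]
eef_rot: [0.237, 0.667, -0.239, 0.665]
ft_force: [0.3, 0.3, 1.4]
grip_width: 81.3
```

Run:
```python
from h import *
a=wrist('w8');lids(*a)
go(615.7,21.6,34,-39.3)
for n in ['scene','side']:
    im,d=robot.capture(n);cv2.imwrite(f'pics/{n}8.png',im);np.save(f'pics/{n}8.npy',d);lids(im,d,cloud(n,d)) if 0 else None
im=cv2.imread('pics/side8.png');cv2.imwrite('pics/side8c.png',cv2.resize(im[130:400,180:520],(800,600)))
```

```text
red px [554.7   6.1] hull cen [812.8  26.8] encl [815.1  28.1  18.6] z [72.5 74.7]
red px [484.7 109.9] hull cen [741.7   2.8] encl [741.9   3.   36.6] z [75.3 76. ]
red px [318.6 199.5] hull cen [614.6  23.1] encl [614.5  23.2  27.8] z [60.8 61.4]
t 25.68 tcp [615.   20.6 155.4] w 81.1 F [ 0.8 -0.1  0.2] heading -39.32 tilt 0.08
  shift tool now [121.4   1.3  -0.1] world [   0.7    1.  -121.4]
  need heading change 0.019309322531100293 -> roll about tool x -0.019309322531100293
  shift after roll [121.4   1.3  -0.1]
```

View pics/w8.png

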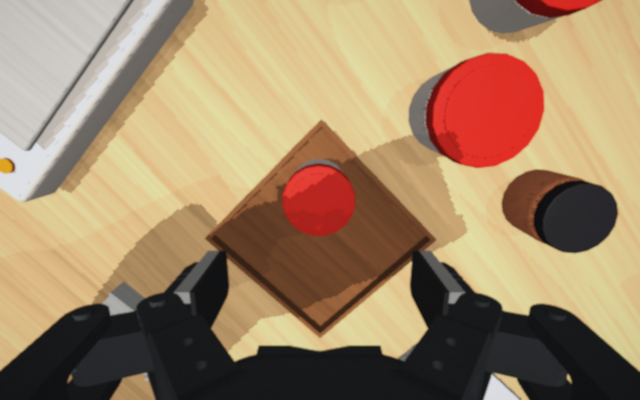

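View pics/side8c.png

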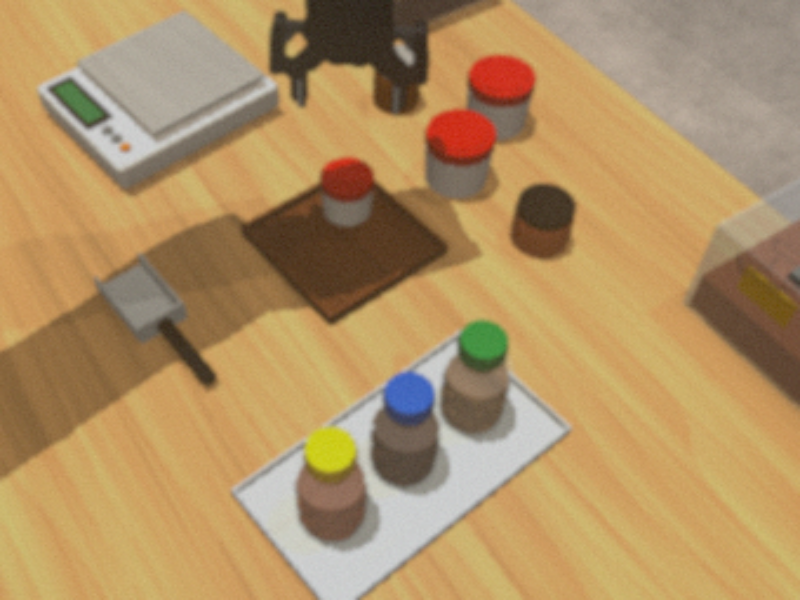

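All three jars stand in the side tray and the tub is still in place at wrist pixel (319,200). I grip the tub.

Request:
step_arm(rows=[[0.95,[0.045,0.0015,0],0],[0.95,[0.045,0,0],0],[0.95,[0.025,0,0],0],[0.95,[0.01,0,0],0],[0.95,[0.002,0,0],0],[0.95,[0,0,0],0]])

```text
t: 26.52
tcp_pos: [616.9, 22.5, 29.6]
eef_rot: [0.238, 0.666, -0.237, 0.666]
ft_force: [0.3, 0.1, -0.2]
grip_width: 80.7
```

Request:
step_arm(rows=[[0.75,[0,0,0],0],[0.6,[0,0,0],0],[0.5,[0,0,0],0],[0.4,[0,0,0],0],[0.3,[0,0,0],0],[0.3,[0,0,0],0]], squeeze=40)

```text
t: 27.28
tcp_pos: [616.6, 22.5, 29.4]
eef_rot: [0.238, 0.666, -0.237, 0.666]
ft_force: [-2.4, 1.1, 9.6]
grip_width: 54.7
```

Run:
```python
from h import *
a=wrist('w9')
go(540,274,160,-39.3)
```

```text
t 27.32 tcp [616.6  22.5  29.4] w 54.6 F [-2.9  0.8 10.7] heading -39.26 tilt 0.05
  shift tool now [-130.6  146.3 -218.4] world [-76.6 251.5 130.6]
  need heading change -0.03870597026822509 -> roll about tool x 0.03870597026822509
  shift after roll [-130.6  146.2 -218.5]
```

View pics/w9.png

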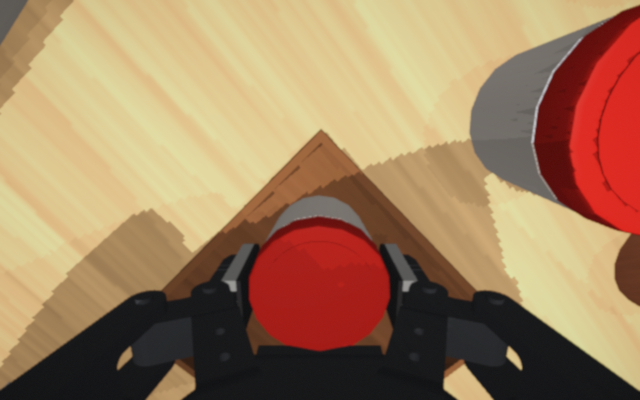

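Request:
step_arm(rows=[[0.3,[-0.01,0,0],0],[0.3,[-0.02,0,0],0],[0.3,[-0.04,0,0],0],[0.3,[-0.04,0,0],0],[0.3,[-0.03,0,0],0],[0.3,[-0.02,0,0],0],[0.3,[-0.01,0,0],0],[0.3,[0,0,0],0]])

```text
t: 28.32
tcp_pos: [616.4, 22.5, 199.1]
eef_rot: [0.238, 0.666, -0.237, 0.666]
ft_force: [0.9, 0.3, -2.6]
grip_width: 54.6
```

Request:
step_arm(rows=[[0.3,[0,0.02,-0.03],0],[0.3,[0,0.03,-0.045],0],[0.3,[0,0.03,-0.045],0],[0.3,[0,0.03,-0.045],0],[0.3,[0,0.022,-0.033],0],[0.3,[0,0.01,-0.015],0],[0.3,[0,0.006,-0.007],0],[0.3,[0,0,0],0]])

```text
t: 29.32
tcp_pos: [539.9, 275.7, 198.2]
eef_rot: [0.238, 0.666, -0.238, 0.666]
ft_force: [-0.7, -0.5, -2.1]
grip_width: 54.6
```

Run:
```python
from h import *
im,d,P=wrist('w10')
hsv=cv2.cvtColor(im,cv2.COLOR_BGR2HSV)
x,y,z=[P[...,k] for k in range(3)]
m=(x>400)&(x<700)&(y>120)&(y<420)&(z>58.5)&(z<66)&(d>0)
nl,lab,st,ce=cv2.connectedComponentsWithStats(m.astype(np.uint8));k=1+st[1:,4].argmax();Q=P[lab==k]
print(ce[k],st[k],cv2.minAreaRect(Q[:,:2].astype(np.float32)),np.percentile(Q[:,2],[5,50,95]))
go(540,276,87.5,-39.3)
```

```text
[316.7 164.6] [  197    61   244   188 22157] ((537.9676513671875, 275.4488220214844), (149.6598663330078, 159.8950958251953), 7.720333576202393) [61.2 62.4 63.6]
t 29.38 tcp [540.1 275.1 198.4] w 54.7 F [ 0.5 -0.3 -1.8] heading -39.34 tilt 0.05
  shift tool now [110.9   0.7  -0.7] world [  -0.1    0.9 -110.9]
  need heading change 0.03764156536438179 -> roll about tool x -0.03764156536438179
  shift after roll [110.9   0.7  -0.7]
```

View pics/w10.png

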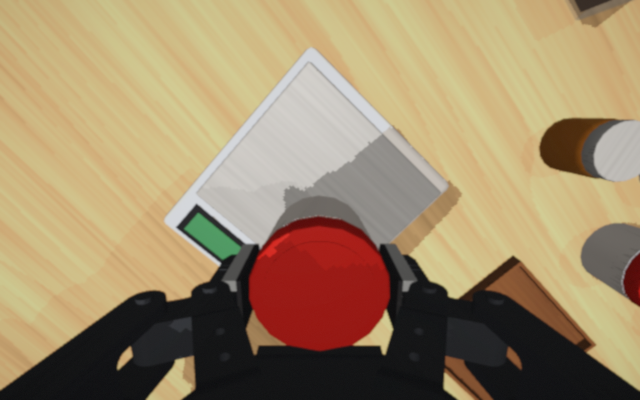

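Request:
step_arm(rows=[[0.3,[0.02,-0.001,0],0],[0.3,[0.03,0,0],0],[0.3,[0.03,0,0],0],[0.3,[0.015,0,0],0],[0.3,[0.008,0,0],0],[0.3,[0.004,0,0],0],[0.3,[0.002,0,0],0],[0.3,[0.001,0,0],0]])

```text
t: 30.38
tcp_pos: [539.2, 275.6, 88.8]
eef_rot: [0.238, 0.666, -0.237, 0.666]
ft_force: [0.7, 0.8, -0.8]
grip_width: 54.7
```

Request:
step_arm(rows=[[0.3,[0.0005,0,0],0],[0.3,[0,0,0],0]])

```text
t: 30.62
tcp_pos: [539.0, 275.6, 88.1]
eef_rot: [0.238, 0.666, -0.238, 0.666]
ft_force: [-0.7, -1.2, -1.0]
grip_width: 54.8
```

Request:
step_arm(rows=[[0.3,[0.0007,0,0],0],[0.3,[0.0005,0,0],0],[0.3,[0,0,0],0]])

```text
t: 31.0
tcp_pos: [539.1, 275.6, 87.5]
eef_rot: [0.238, 0.666, -0.237, 0.666]
ft_force: [-4.1, -1.2, 11.6]
grip_width: 54.9
```

Request:
step_arm(rows=[[0.65,[0,0,0],0],[0.75,[0,0,0],0],[0.9,[0,0,0],0],[0.95,[0,0,0],0],[0.95,[-0.02,0,0],0],[0.95,[-0.05,0,0],0],[0.95,[-0.05,0,0],0],[0.95,[-0.03,0,0],0]])

```text
t: 32.0
tcp_pos: [539.3, 275.5, 239.1]
eef_rot: [0.238, 0.665, -0.237, 0.667]
ft_force: [-0.4, 0.2, 0.1]
grip_width: 81.1
```

Run:
```python
from h import *
im,d,P=wrist('w11');lids(im,d,P)
go(495,-257.5,250,-39.3)
```

```text
green px [234. 233.] hull cen [430.  289.6] encl [427.5 290.4  37.8] z [49.2 49.8]
red px [318.6 195.5] hull cen [538.1 275.4] encl [538.2 275.3  27.7] z [118.8 119.4]
red px [618.5 260.3] hull cen [729.6   9.5] encl [741.7   2.9  37.1] z [74.9 75.8]
t 32.05 tcp [540.2 275.7 242.1] w 81.3 F [ 0.5 -0.3  5.4] heading -39.27 tilt 0.31
  shift tool now [  -9.3 -441.4  302.5] world [ -45.2 -533.2    7.9]
  need heading change -0.0337143127355688 -> roll about tool x 0.0337143127355688
  shift after roll [  -9.3 -441.2  302.8]
```

View pics/w11.png

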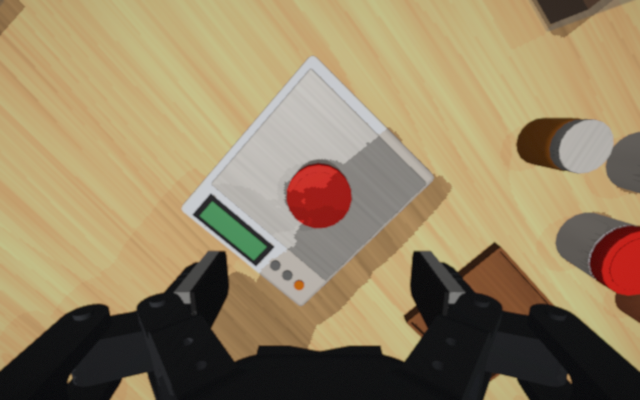

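The tub stands at pan centre: tub (538.1,275.4) against pan (538.0,275.4), both from the wrist camera. Now the jars go back, blue first.

Request:
step_arm(rows=[[0.9,[0,-0.03,0.0206],0],[0.9,[0,-0.05,0.0343],0],[0.9,[0,-0.05,0.0343],0],[0.9,[0,-0.05,0.0343],0],[0.9,[0,-0.05,0.0343],0],[0.9,[0,-0.05,0.0343],0],[0.9,[0,-0.05,0.0343],0],[0.9,[0,-0.05,0.0343],0]])

```text
t: 33.05
tcp_pos: [499.9, -185.6, 236.7]
eef_rot: [0.238, 0.666, -0.238, 0.666]
ft_force: [1.1, -0.6, -0.1]
grip_width: 76.8
```

Request:
step_arm(rows=[[0.9,[0,-0.04,0.0274],0],[0.9,[0,-0.021,0.0144],0],[0.9,[0.02,0,0],0],[0.9,[0.01,0,0],0],[0.75,[0,0,0],0]])

```text
t: 33.67
tcp_pos: [494.0, -257.0, 206.4]
eef_rot: [0.237, 0.666, -0.237, 0.666]
ft_force: [0.3, -0.2, 0.1]
grip_width: 64.0
```

Run:
```python
from h import *
im,d,P=wrist('w12');lids(im,d,P)
go(495,-257.5,101,-39.3)
```

```text
blue px [317.8 208.4] hull cen [ 492.7 -256.1] encl [ 492.9 -255.9   19.8] z [129.4 130. ]
yellow px [258.1 279.1] hull cen [ 419.4 -272.6] encl [ 414.9 -267.    20.2] z [129.2 130.1]
yellow px [629.8 357.5] hull cen [ 639.1 -634.5] encl [ 646.2 -638.5   28. ] z [41.4 42. ]
green px [401.  125.9] hull cen [ 572.7 -246.6] encl [ 572.7 -246.3   19.7] z [129.4 130. ]
t 33.73 tcp [ 494.2 -257.1  207. ] w 63.9 F [ 0.5 -0.2  0. ] heading -39.24 tilt 0.01
  shift tool now [106.    0.2   0.9] world [   0.8   -0.4 -106. ]
  need heading change -0.06279584508341429 -> roll about tool x 0.06279584508341429
  shift after roll [106.    0.2   0.9]
```

Request:
step_arm(rows=[[0.75,[0.045,0.0002,0.0008],0],[0.75,[0.035,0,0],0],[0.75,[0.018,0,0],0],[0.75,[0.007,0,0],0],[0.75,[0,0,0],0]], squeeze=50)

```text
t: 34.35
tcp_pos: [495.1, -257.8, 102.3]
eef_rot: [0.237, 0.666, -0.238, 0.666]
ft_force: [-0.6, 0.2, 0.6]
grip_width: 63.9
```

Request:
step_arm(rows=[[0.55,[0,0,0],0],[0.4,[0,0,0],0],[0.3,[0,0,0],0],[0.1,[0,0,0],0],[0.1,[0,0,0],0],[0.1,[0,0,0],0]])

```text
t: 35.1
tcp_pos: [495.1, -257.7, 102.8]
eef_rot: [0.238, 0.666, -0.238, 0.666]
ft_force: [-1.9, 2.0, 10.7]
grip_width: 38.9
```

Request:
step_arm(rows=[[0.1,[-0.01,0,0],0],[0.1,[-0.02,0,0],0],[0.1,[-0.03,0,0],0],[0.1,[-0.03,0,0],0],[0.1,[-0.03,0,0],0],[0.1,[-0.02,0,0],0],[0.1,[-0.01,0,0],0],[0.1,[0,0,0],0]])

```text
t: 36.1
tcp_pos: [494.9, -257.7, 252.1]
eef_rot: [0.238, 0.666, -0.238, 0.666]
ft_force: [0.7, -0.1, -3.4]
grip_width: 38.4
```

Run:
```python
from h import *
go(552.3,16.6,252,-39.3)
```

```text
t 36.1 tcp [ 494.9 -257.7  252.1] w 38.4 F [ 0.7 -0.1 -3.4] heading -39.26 tilt 0.03
  shift tool now [   0.1  248.7 -129.1] world [ 57.4 274.3  -0.1]
  need heading change -0.04162565785091488 -> roll about tool x 0.04162565785091488
  shift after roll [   0.1  248.6 -129.3]
```

Request:
step_arm(rows=[[0.1,[0,0.03,-0.0156],0],[0.1,[0,0.05,-0.026],0],[0.1,[0,0.05,-0.026],0],[0.1,[0,0.05,-0.026],0],[0.1,[0,0.04,-0.0208],0],[0.1,[0,0.02,-0.01],0],[0.1,[0,0.0087,-0.0046],0],[0.1,[0,0,0],0]])

```text
t: 37.1
tcp_pos: [552.2, 16.2, 251.4]
eef_rot: [0.237, 0.666, -0.238, 0.666]
ft_force: [-0.2, -0.6, -3.7]
grip_width: 38.5
```

Request:
step_arm(rows=[[0.1,[0.02,0,0],0],[0.1,[0.03,0,0],0],[0.1,[0.03,0,0],0],[0.1,[0.03,0,0],0],[0.1,[0.02,0,0],0],[0.1,[0.01,0,0],0],[0.1,[0.005,0,0],0],[0.1,[0,0,0],0]])

```text
t: 38.1
tcp_pos: [552.5, 16.2, 107.1]
eef_rot: [0.238, 0.666, -0.238, 0.666]
ft_force: [-0.4, 0.8, -2.6]
grip_width: 38.6
```

Run:
```python
from h import *
go(552.5,16.5,103.5,-39.3)
```

```text
t 38.1 tcp [552.5  16.2 107.1] w 38.6 F [-0.4  0.8 -2.6] heading -39.28 tilt 0.02
  shift tool now [ 3.6  0.2 -0.2] world [ 0.   0.3 -3.6]
  need heading change -0.021687007498741195 -> roll about tool x 0.021687007498741195
  shift after roll [ 3.6  0.2 -0.2]
```

Request:
step_arm(rows=[[0.1,[0.002,0,0],0],[0.1,[0.001,0,0],0],[0.1,[0.0007,0,0],0],[0.1,[0.0004,0,0],0],[0.1,[0,0,0],0]])

```text
t: 38.72
tcp_pos: [552.7, 16.7, 103.8]
eef_rot: [0.238, 0.666, -0.237, 0.666]
ft_force: [-3.6, 1.8, 17.0]
grip_width: 39.0
```

Request:
step_arm(rows=[[0.45,[0,0,0],0],[0.55,[0,0,0],0],[0.65,[0,0,0],0],[0.75,[-0.005,0,0],0],[0.75,[-0.03,0,0],0],[0.75,[-0.05,0,0],0],[0.75,[-0.03,0,0],0],[0.75,[0,0,0],0]])

```text
t: 39.72
tcp_pos: [553.0, 16.4, 219.8]
eef_rot: [0.238, 0.665, -0.237, 0.667]
ft_force: [0.1, 0.6, -0.7]
grip_width: 64.1
```

Run:
```python
from h import *
im,d,P=wrist('w13');lids(im,d,P)
go(414.7,-267,220,-39.3)
```

```text
blue px [315.4 204.8] hull cen [550.3  17.9] encl [549.6  18.1  20.2] z [130.4 131. ]
green px [25.3 42.1] hull cen [432.6 279.2] encl [432.1 281.4  30.1] z [49.  49.7]
red px [504.   60.4] hull cen [741.4   2.6] encl [741.6   2.5  36.6] z [75.3 76. ]
t 39.77 tcp [552.5  16.6 218.3] w 64.1 F [-0.1 -0.1 -1. ] heading -39.26 tilt 0.06
  shift tool now [  -1.9 -306.8   72.7] world [-137.8 -283.6    1.7]
  need heading change -0.044376180338247195 -> roll about tool x 0.044376180338247195
  shift after roll [  -1.9 -306.7   73. ]
```

View pics/w13.png

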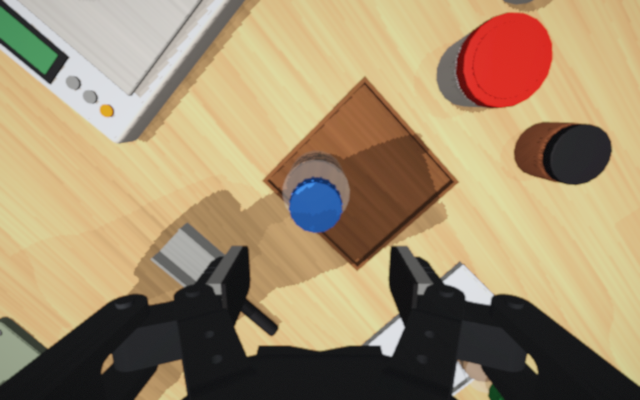

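Blue is back upright at (550.3,17.9), the same reading as before the move. Next is yellow.

Request:
step_arm(rows=[[0.75,[-0.005,-0.04,0.0095],0],[0.75,[0,-0.058,0.0138],0],[0.75,[0,-0.058,0.0138],0],[0.75,[0,-0.058,0.0138],0],[0.75,[0,-0.05,0.0119],0],[0.75,[0,-0.03,0.007],0],[0.75,[0.015,-0.0128,0.003],0],[0.75,[0,0,0],0]])

```text
t: 40.78
tcp_pos: [413.6, -267.4, 206.6]
eef_rot: [0.238, 0.667, -0.238, 0.665]
ft_force: [0.3, 0.7, -0.2]
grip_width: 64.2
```

Run:
```python
from h import *
im,d,P=wrist('w14');lids(im,d,P)
go(414.7,-267,100.5,-39.3)
```

```text
yellow px [318.3 206.3] hull cen [ 413.4 -265.3] encl [ 413.4 -265.    20.1] z [129.4 130. ]
green px [493.6  31.7] hull cen [ 571.8 -247.3] encl [ 572.4 -246.6   20.2] z [129.2 129.9]
t 40.83 tcp [ 414.3 -266.8  207.2] w 64.1 F [-0.2  0.3  0.7] heading -39.29 tilt 0.09
  shift tool now [106.7   0.1   0.6] world [   0.4   -0.2 -106.7]
  need heading change -0.008761950991953427 -> roll about tool x 0.008761950991953427
  shift after roll [106.7   0.1   0.6]
```

Request:
step_arm(rows=[[0.75,[0.045,0,0.0006],0],[0.75,[0.035,0,0],0],[0.75,[0.018,0,0],0],[0.75,[0.0075,0,0],0],[0.75,[0,0,0],0]])

```text
t: 41.45
tcp_pos: [415.3, -267.1, 102.5]
eef_rot: [0.237, 0.666, -0.237, 0.666]
ft_force: [0.1, -0.1, 0.3]
grip_width: 64.2
```

Request:
step_arm(rows=[[0.55,[0,0,0],0],[0.4,[0,0,0],0],[0.3,[0,0,0],0],[0.1,[0,0,0],0],[0.1,[0,0,0],0],[0.1,[0,0,0],0]])

```text
t: 42.2
tcp_pos: [415.2, -267.5, 103.1]
eef_rot: [0.238, 0.666, -0.238, 0.666]
ft_force: [-1.9, 2.2, 10.8]
grip_width: 38.6
```

Request:
step_arm(rows=[[0.1,[-0.01,0,0],0],[0.1,[-0.02,0,0],0],[0.1,[-0.03,0,0],0],[0.1,[-0.03,0,0],0],[0.1,[-0.03,0,0],0],[0.1,[-0.02,0,0],0],[0.1,[-0.01,0,0],0],[0.1,[0,0,0],0]])

```text
t: 43.2
tcp_pos: [415.1, -267.4, 252.5]
eef_rot: [0.238, 0.666, -0.238, 0.666]
ft_force: [0.7, 0.0, -3.1]
grip_width: 38.6
```

Run:
```python
from h import *
go(557.7,-53,252,-39.3)
```

```text
t 43.2 tcp [ 415.1 -267.4  252.5] w 38.6 F [ 0.7  0.  -3.1] heading -39.26 tilt 0.03
  shift tool now [  0.5 256.3 -25.3] world [142.6 214.4  -0.5]
  need heading change -0.04095717586022829 -> roll about tool x 0.04095717586022829
  shift after roll [  0.5 256.3 -25.4]
```

Request:
step_arm(rows=[[0.1,[0,0.03,-0.003],0],[0.1,[0,0.05,-0.005],0],[0.1,[0,0.056,-0.0055],0],[0.1,[0,0.05,-0.005],0],[0.1,[0,0.04,-0.004],0],[0.1,[0,0.02,-0.0018],0],[0.1,[0,0.01,-0.0009],0],[0.1,[0,0,0],0]])

```text
t: 44.2
tcp_pos: [557.3, -53.9, 251.9]
eef_rot: [0.238, 0.666, -0.238, 0.666]
ft_force: [0.4, 0.2, -3.1]
grip_width: 38.4
```

Request:
step_arm(rows=[[0.1,[0.02,0,0],0],[0.1,[0.03,0,0],0],[0.1,[0.03,0,0],0],[0.1,[0.03,0,0],0],[0.1,[0.02,0,0],0],[0.1,[0.01,0,0],0],[0.1,[0.005,0,0],0],[0.1,[0,0,0],0]])

```text
t: 45.2
tcp_pos: [557.6, -53.7, 107.6]
eef_rot: [0.238, 0.666, -0.238, 0.666]
ft_force: [-0.5, -0.1, -3.3]
grip_width: 38.5
```

Request:
step_arm(rows=[[0.1,[0.002,0,0],0],[0.1,[0.001,0,0],0],[0.1,[0.0005,0,0],0],[0.1,[0,0,0],0]])

```text
t: 45.7
tcp_pos: [557.7, -53.3, 104.2]
eef_rot: [0.238, 0.666, -0.237, 0.666]
ft_force: [-1.6, 1.1, 5.8]
grip_width: 38.7
```

Contact. I release and move to green (575.2,-247.7).

Request:
step_arm(rows=[[0.45,[0,0,0],0],[0.55,[0,0,0],0],[0.65,[0,0,0],0],[0.75,[-0.005,0,0],0],[0.75,[-0.03,0,0],0],[0.75,[-0.05,0,0],0],[0.75,[-0.03,0,0],0],[0.75,[0,0,0],0]])

```text
t: 46.7
tcp_pos: [558.2, -53.5, 220.8]
eef_rot: [0.238, 0.665, -0.237, 0.667]
ft_force: [-0.1, -0.1, -1.7]
grip_width: 64.1
```

Run:
```python
from h import *
im,d,P=wrist('w15');lids(im,d,P)
go(575.2,-247.7,220,-39.3)
```

```text
blue px [248.5 137.1] hull cen [550.3  17.2] encl [550.5  17.5  20. ] z [130.4 131. ]
yellow px [315.2 203.7] hull cen [555.7 -51.4] encl [555.6 -51.3  20.2] z [130.4 131. ]
green px [468.8 369.3] hull cen [ 565.1 -251.7] encl [ 567.9 -250.5   15.3] z [129.6 130.3]
red px [448.5  18.7] hull cen [729.6 -11.8] encl [736.5  -3.5  35.3] z [75.  75.8]
t 46.75 tcp [557.7 -53.3 219.3] w 64.3 F [ 0.1 -0.1 -0.8] heading -39.26 tilt 0.07
  shift tool now [  -0.6 -139.4  136.6] world [  17.5 -194.4    0.7]
  need heading change -0.039831735564078485 -> roll about tool x 0.039831735564078485
  shift after roll [  -0.6 -139.3  136.7]
```

View pics/w15.png

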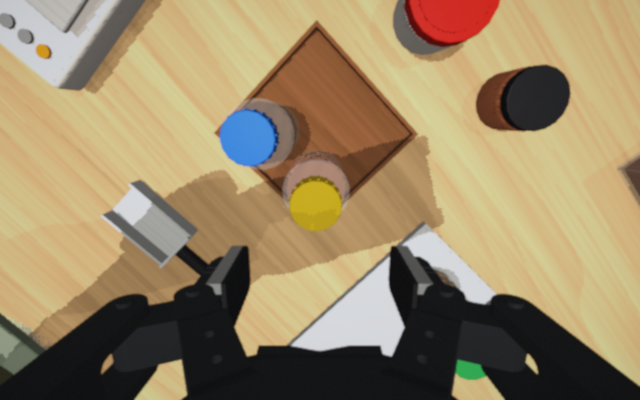

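Yellow is back at (555.7,-51.4), within 1 mm of where it stood. Now green.

Request:
step_arm(rows=[[0.75,[0,-0.025,0.0245],0],[0.75,[0,-0.035,0.0343],0],[0.75,[0,-0.035,0.0343],0],[0.75,[0,-0.025,0.0245],0],[0.75,[0,-0.014,0.0137],0],[0.75,[0,-0.0054,0.0053],0],[0.75,[0.01,0,0],0],[0.75,[0,0,0],0]])

```text
t: 47.75
tcp_pos: [574.9, -246.4, 207.6]
eef_rot: [0.237, 0.667, -0.237, 0.666]
ft_force: [-0.1, -0.0, 0.4]
grip_width: 63.8
```

Run:
```python
from h import *
im,d,P=wrist('w16');lids(im,d,P)
go(575.2,-247.7,100.5,-39.3)
```

```text
yellow px [105.   13.2] hull cen [548.6 -61.5] encl [551.3 -57.8  19. ] z [129.7 130.7]
yellow px [633.3  62.8] hull cen [ 820.6 -313.5] encl [ 819.8 -314.2   11. ] z [88.8 93. ]
green px [318.8 209. ] hull cen [ 573.9 -246.2] encl [ 574.2 -246.5   19.6] z [129.5 130. ]
t 47.8 tcp [ 575.1 -246.6  208.2] w 63.9 F [ 1.  -0.1  0.2] heading -39.2 tilt 0.06
  shift tool now [107.7  -0.8   0.9] world [   0.1   -1.1 -107.7]
  need heading change -0.09751758562606483 -> roll about tool x 0.09751758562606483
  shift after roll [107.7  -0.8   0.9]
```

Request:
step_arm(rows=[[0.75,[0.045,-0.0004,0.0006],0],[0.75,[0.035,0,0],0],[0.75,[0.018,0,0],0],[0.75,[0.0085,0,0],0],[0.75,[0,0,0],0]])

```text
t: 48.42
tcp_pos: [575.5, -248.5, 102.7]
eef_rot: [0.237, 0.666, -0.238, 0.666]
ft_force: [0.4, 0.0, 0.0]
grip_width: 64.2
```

Request:
step_arm(rows=[[0.55,[0,0,0],0],[0.4,[0,0,0],0],[0.3,[0,0,0],0],[0.1,[0,0,0],0],[0.1,[0,0,0],0],[0.1,[0,0,0],0]])

```text
t: 49.18
tcp_pos: [575.6, -248.5, 103.3]
eef_rot: [0.238, 0.666, -0.238, 0.666]
ft_force: [-1.9, 1.6, 8.1]
grip_width: 38.3
```

Request:
step_arm(rows=[[0.1,[-0.01,0,0],0],[0.1,[-0.02,0,0],0],[0.1,[-0.03,0,0],0],[0.1,[-0.03,0,0],0],[0.1,[-0.03,0,0],0],[0.1,[-0.02,0,0],0],[0.1,[-0.01,0,0],0],[0.1,[0,0,0],0]])

```text
t: 50.18
tcp_pos: [575.3, -248.4, 252.5]
eef_rot: [0.238, 0.666, -0.238, 0.666]
ft_force: [-0.1, 0.2, -3.4]
grip_width: 38.5
```

Run:
```python
from h import *
go(623.2,-46.8,252,-39.3)
```

```text
t 50.17 tcp [ 575.3 -248.4  252.5] w 38.5 F [-0.1  0.2 -3.4] heading -39.27 tilt 0.03
  shift tool now [  0.5 186.4 -90.5] world [ 47.9 201.6  -0.5]
  need heading change -0.03288992397918378 -> roll about tool x 0.03288992397918378
  shift after roll [  0.5 186.4 -90.6]
```

Request:
step_arm(rows=[[0.1,[0,0.03,-0.0145],0],[0.1,[0,0.045,-0.0217],0],[0.1,[0,0.045,-0.0217],0],[0.1,[0,0.036,-0.0174],0],[0.1,[0,0.02,-0.0096],0],[0.1,[0,0.01,-0.0048],0],[0.1,[0,0,0],0],[0.1,[0,0,0],0]])

```text
t: 51.18
tcp_pos: [623.3, -49.2, 252.2]
eef_rot: [0.238, 0.666, -0.238, 0.666]
ft_force: [-0.2, 0.1, -2.6]
grip_width: 38.8
```

Request:
step_arm(rows=[[0.1,[0.02,0,0],0],[0.1,[0.03,0,0],0],[0.1,[0.03,0,0],0],[0.1,[0.03,0,0],0],[0.1,[0.02,0,0],0],[0.1,[0.01,0,0],0],[0.1,[0.005,0,0],0],[0.1,[0,0,0],0]])

```text
t: 52.18
tcp_pos: [623.7, -47.9, 107.6]
eef_rot: [0.238, 0.666, -0.238, 0.666]
ft_force: [0.2, -0.2, -2.8]
grip_width: 38.3
```

Request:
step_arm(rows=[[0.1,[0.002,0,0],0],[0.1,[0.001,0,0],0],[0.1,[0.0005,0,0],0],[0.1,[0,0,0],0]])

```text
t: 52.68
tcp_pos: [623.8, -47.5, 104.4]
eef_rot: [0.238, 0.666, -0.237, 0.666]
ft_force: [-2.3, 0.9, 6.0]
grip_width: 38.4
```

Request:
step_arm(rows=[[0.45,[0,0,0],0],[0.55,[0,0,0],0],[0.65,[0,0,0],0],[0.75,[-0.005,0,0],0],[0.75,[-0.03,0,0],0],[0.75,[-0.05,0,0],0],[0.75,[-0.03,0,0],0],[0.75,[-0.01,0,0],0]])

```text
t: 53.68
tcp_pos: [623.9, -47.8, 230.6]
eef_rot: [0.238, 0.665, -0.237, 0.667]
ft_force: [-0.5, 0.7, 0.4]
grip_width: 63.8
```

Request:
step_arm(rows=[[0.75,[-0.03,-0.03,0],0],[0.75,[-0.03,-0.05,0],0],[0.75,[0,-0.05,0],0],[0.75,[0,-0.02,0],0],[0.75,[0,0,0],0]])

```text
t: 54.3
tcp_pos: [528.2, -164.3, 288.5]
eef_rot: [0.238, 0.666, -0.238, 0.666]
ft_force: [0.9, 0.0, 0.5]
grip_width: 64.1
```

Run:
```python
from h import *
im,d,P=wrist('w17');lids(im,d,P)
robot.read_state()
for n in ['scene','side']:
    im,d=robot.capture(n);cv2.imwrite(f'pics/{n}9.png',im);np.save(f'pics/{n}9.npy',d);print(n);lids(im,d,cloud(n,d))
    print('before');lids(cv2.imread(f'pics/{n}0.png'),np.load(f'pics/{n}0.npy'),cloud(n,np.load(f'pics/{n}0.npy')))
```

```text
blue px [205.4  14.7] hull cen [546.   11.3] encl [549.2  15.5  20. ] z [130.  130.9]
yellow px [262.5  68.4] hull cen [555.6 -52.1] encl [555.4 -51.9  20.2] z [130.3 131. ]
yellow px [605.4 355.8] hull cen [ 585.7 -196.4] encl [ 585.7 -196.3    1.3] z [ 41.5 366.8]
green px [316.4  16.7] hull cen [617.9 -50.3] encl [620.1 -47.4  19.3] z [130.3 131. ]
scene
blue px [425.8  89.2] hull cen [ 68.  684.4] encl [ 88.1 693.2 109.9] z [84.1 85.5]
yellow px [296.5 175.8] hull cen [557.8 -53.7] encl [557.3 -53.5  20.4] z [127.9 129.5]
yellow px [  7.1 307.6] hull cen [ 655.3 -627.6] encl [ 656.  -630.5   28.3] z [40.8 41.6]
green px [308.9 189.3] hull cen [623.9 -48. ] encl [623.1 -47.6  20.7] z [128.7 129.7]
red px [351.9 234.8] hull cen [744.3  -0.4] encl [743.5  -0.6  37.4] z [74.4 75.1]
red px [396.2 256.6] hull cen [837.   49.4] encl [837.2  50.4  37.4] z [74.6 75.4]
before
blue px [425.9  89.3] hull cen [ 69.3 682.9] encl [ 88.1 687.5 111.7] z [84.1 85.4]
yellow px [296.7 175.9] hull cen [558.7 -54.6] encl [558.8 -55.2  20.8] z [127.9 129.6]
yellow px [  7.2 307.4] hull cen [ 655.  -627
[... 542 characters left out ...]
.6] z [129.7 130.9]
red px [249.3 144.8] hull cen [539.7 271.1] encl [539.4 273.3  27.5] z [118.8 120.1]
red px [395.6 164.3] hull cen [837.9  46.3] encl [835.4  46.9  33.5] z [75.5 77.1]
before
blue px [ 67.4 120.6] hull cen [162.5 693.5] encl [164.8 692.7  65.9] z [86.7 88.2]
blue px [ 41.7 129.4] hull cen [ 92.5 693.6] encl [ 94.4 694.4  65.8] z [86.6 88.1]
blue px [ 20.7 135.9] hull cen [ 39.1 694.5] encl [ 33.  694.3  65.9] z [86.6 88.5]
yellow px [322.9 221.9] hull cen [556.7 -53.5] encl [556.5 -53.4  19.9] z [129.8 131.2]
red px [393.  164.6] hull cen [834.1  46.8] encl [834.2  46.7  34.7] z [75.5 76.9]
red px [376.2 189.8] hull cen [743.5  -2.3] encl [743.3  -0.8  36.7] z [75.3 76.5]
```

View pics/w17.png

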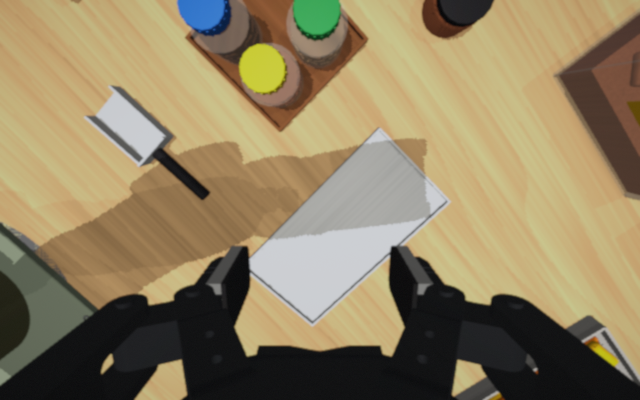

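View pics/scene9.png

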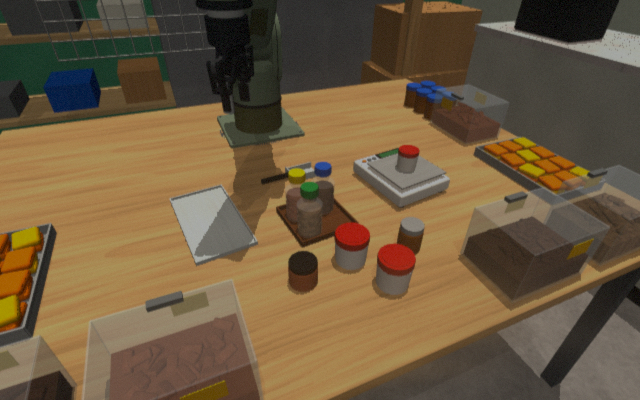

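The scene view shows the three jars upright in the tray at (297,176), (323,168) and (309,189), and the tub on the pan at (408,155). The bystanders are unmoved and the arm is clear. I hand in.

Run:
```python
from h import *
print(robot.close_job(), robot.read_state()['t'])
```

```text
the job is handed in; nothing more can be done
the job is handed in; nothing more can be done
```

The job is done and handed in at about 54 s of the 144 s allowed. I moved yellow, green and blue onto the side tray. With all three standing there I set the small tub on the scale, then put blue, yellow and green back in the display tray. Each thing was lowered until contact showed in the wrist force, apart from a barely felt contact when blue went onto the side tray. The highest wrist force I read was about 17 N.

What the last checks showed:
- **Tub:** upright, within about 1 mm of the pan's middle. The wrist camera read (538.1, 275.4) for the tub and (538.0, 275.4) for the pan.
- **Jars:** all upright and close to their old spots. Blue and yellow came within about 1 mm by the wrist camera, and green within about 0.5 mm by the scene camera.
- **Bystanders:** the small jars and the scoop looked unmoved in the last pictures, but I did not measure them.

**Disagreements:** the fixed cameras differ from the wrist camera by 2–3 mm in y, so I compared positions before and after with the same camera. In the last colour search blue's lid was found in neither fixed camera. I saw it only by eye in the scene picture, and it was partly cut off at the edge of the last wrist picture.

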